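Snug down a loose lens ring with a two-pin spanner

TASK

The lens of the card magnifier on the counter is loose because its retaining ring has backed off. Take the two-pin spanner from its wooden block, feel its pins into the ring's two holes and screw the ring clockwise (seen from above) until it is snug on the lens: firm, but not so hard that the lens is dragged round with it, pressing only lightly and without touching the glass. Then put the spanner back upright in its block with its pins in the wells, and leave the other things on the counter where they are.

Things in the scene. Friction and masses are not known exactly. Their poses are not given: they have to be found in the camera images.
- magnifier: Card magnifier, fixed to the counter: grey base plate 150 x 126 x 12 mm, four short pillars, and on them a black round lens head, 92 mm across (its flange 117 mm). Origin: centre of the underside, on the lens axis; z up, x along the plate's long side.
- head_rim (a point): Centre of the head's open top, on the lens axis, 76 mm above the counter. The bore is 68 mm wide; the ring's face lies 6 mm below the rim, the lens below that. The ring screws down clockwise (from above) on a fine thread and hardly sinks. It has a steady drag of about 0.12 N m, so pins resting on it with a few newtons slide over its face without turning it.
- retaining_ring: Plain metal ring in the head: 68 mm outside, 42 mm inside, 7 mm thick. Origin: on the axis at its upper face; z up. Two blind holes, half a turn apart, 6.2 mm wide, 5.5 mm deep, centres 27.5 mm from the axis. The reported orientation is the head's and does NOT show the holes: at the start their line lies between the magnifier's x axis and 0.4 rad clockwise of it (from above).
- lens: Domed clear glass lens under the ring, seen through its 42 mm opening; crown 4 mm below the ring's face. Engraved centring lines (a cross) lie along its x and y axes, square to the magnifier's. It sits in the head by friction only: a forced ring drags it round, which spoils the lines. Nothing but the ring may touch the glass. Origin: on the axis, 9 mm below the ring's face; z up.
- lens_seal (a point): At the lens's origin. After 0.3 to 1.2 rad of turning, differing each time, the ring meets the lens's rubber seal; then the torque climbs about 2 N m per rad. While turning, 0.3 N m at the spanner is just snug, 0.45 a good target, from 0.6 the lens is dragged round. Read standing still it is up to 0.2 N m less (aim for 0.3). Left alone, a snug ring keeps bearing.
- spanner: Two-pin spanner, 95 to 160 g, 71 mm tall: black upright grip 32 x 15 mm in plan, 25 to 71 mm above the pin tips (take it across the 15 mm), on a steel crossbar 74 x 14 x 6 mm (17 to 23 mm above the tips). Two round-nosed pins, 4.2 mm thick, point down 27.5 mm either side of the middle. Origin: midway between the pin tips; z up, x along the crossbar. A half turn about z makes no difference.
- spanner_block: Wooden block 96 x 44 x 24 mm, fixed to the counter, with two wells 12 mm wide and 20 mm deep, 27.5 mm either side of the middle along its x axis. Origin: centre of the underside; z up. The spanner stands with its pins in the wells, crossbar on the block's top, its origin then 7 mm above the block's and its x axis along the block's (either way round).
- dice_tin: bystander: round printed tin, 68 mm wide, 46 mm tall; origin under its centre
- card_deck: bystander: flat boxed deck of cards, 82 x 100 x 19 mm; origin under its centre
- tape_roll: bystander: roll of tape lying flat, 58 mm wide, 24 mm tall; origin under its centre
- sand_timer: bystander: sand timer, 36 mm wide, 85 mm tall; origin under its centre
- travel_game: bystander: small game box, 116 x 60 x 68 mm; origin under its centre
Not all that is in view belongs to the job. There is more than one size of the spanner; the job needs the smaller. There is more than one size of the spanner_block; the one meant has the size given above.

How it is judged (in metres and radians):
On the way, in this order (a step that is already met when the one before it is completed fails the run):
1. both pins are at least 3 mm down in the ring's holes, spanner upright (z of spanner in the frame of retaining_ring below -0.003 m and horizontal distance between spanner and retaining_ring below 0.003 m and angle between spanner's own z axis and vertical below 0.09 rad), for 0.2 s.
2. with the spanner in the holes, the ring is screwed snug on the lens (all of step 1 and contact force between retaining_ring and lens above 6 N), for 0.2 s.
At the end, for the whole second after the job is handed in: The ring still bears on the lens (over 1.5 N) and the lens's lines are square to the magnifier within 0.12 rad; the spanner stands at rest in its block, pins in the wells (within 8 mm of the block's middle, crossbar no more than 3 mm off the block's top, within 0.1 rad of upright) (contact force between retaining_ring and lens above 1.5 N and angle between the x axis of lens and the x axis of magnifier, either way round below 0.12 rad and horizontal distance between spanner and spanner_block below 0.008 m and z of spanner in the frame of spanner_block below 0.01 m and angle between spanner's own z axis and vertical below 0.1 rad and linear speed of spanner below 0.02 m/s); the robot touches nothing.
It fails at once if the ring is forced: the lens is dragged round in its seat by more than 0.12 rad (angle between the x axis of lens and the x axis of magnifier, either way round above 0.12 rad).
It fails at once if the spanner touches the glass (contact force between spanner and lens above 0.5 N).
It fails at once if the robot touches the glass (contact force between any of the fingers, the arm and lens above 0.5 N).
It fails at once if the spanner is pressed hard on the magnifier or its ring (over 45 N in all) (contact force between spanner and magnifier above 45 N).
It fails at once if a bystander is moved by more than 30 mm (distance of any of dice_tin, card_deck, tape_roll, sand_timer, travel_game from where it was at the start of the episode above 0.03 m).
It also fails if it takes over 64 s, if anything falls off the work surface, if the arm or the gripper's body presses on something with over 40 N, if the wrist force passes 120 N, or if a joint passes its speed limit or range.

ROBOT

A 6-joint arm with a two-finger parallel gripper is mounted at the origin on a cart in front of the work surface, level with it; the furniture and walls round the work are solid. World frame = base frame: x ahead of the robot, y to its left, z up, the work surface at z = 0. Lengths are in m, angles in degrees, forces in N, time in s.
With the tool pointing down it reaches from about 0.375 to 0.9 m from the base axis. Payload 3.1 kg.
Tool frame: the origin (TCP) lies on the mounting face of the last link; the fingertips stand 173 mm ahead of it and the grasp point (between the pads) lies 155 mm ahead of it; z points along the fingers, y is the line along which they close (so a half turn about z gives the same grasp; the last joint's range is limited). The gripper opens to 85 mm and grips with 20 to 120 N. Pads are 22 mm wide; open, the fingers measure 114 mm over their backs; the gripper's body (76 mm by 85 mm) begins 54 mm behind the grasp point. The pads swing forward as they close: fully open they stand 13 mm farther back than shut.
Start: joints at [60.533, 30.224, 82.088, -0, 67.689, -10.227], TCP at [0.206, 0.59, 0.405] pointing down, gripper open.
Joint ranges: [-176.69, 176.69], [-43.24, 126.21], [12.49, 139.97], [-82, 262], [0, 151.66], [-163.58, 163.58]. Speed limits (degrees/s): [159.86, 159.86, 180, 180, 180, 180].

INTERFACE

Orientations are given as a 3x3 rotation matrix whose columns are the frame's x, y, z axes.
In Python, from workcell import r, hand, monitor, cams, finish_job gives the robot as it stands. Calls block until the motion is done:
- r.reach(position, orientation): joint-space move of the TCP to a pose.
- r.move_linear(position, rot=None, velocity=0.15, f_stop=None): straight line of the TCP; rot=None keeps the orientation; velocity is the mean speed in m/s. With f_stop (N) it stops when the force on the tool has changed by that much, and returns True; else False.
- r.goto_joints(angles): joint-space move.
- hand.gripper_to(opening, strength=None): finger opening in m; strength is the grip in N (None keeps the last); returns when the fingers have stopped.
- r.wait(seconds).
- r.solve_ik(position, orientation): joint angles nearest the present ones, or None.
- monitor.observe(): the state.
- cams.snapshot(name): name is "scene" or "side" or "wrist"; returns the picture (400x640x3 uint8, blue, green, red); there is no depth.
- cams.camera_model(name): a dict with "fx", "fy", "cx", "cy" (pixels), "dist" ([k1, k2, p1, p2, k3] as OpenCV has them; the pictures are not rectified), "extrinsics" (4x4, takes a point from camera to world coordinates). Camera axes: x right, y up, looking along -z (the intrinsics and any distortion apply to the point x, -y, -z); pixel columns grow to the right and rows downward; lengths in m; the calibration is good to about 2 mm. A picture is of the moment at which its call begins: read the wrist's pose just before it. camera_model takes no time and is no camera call; for the wrist camera it gives the pose at the moment of the call.
A pose or a line that the arm cannot do raises r.Unreachable and nothing moves.
- finish_job(): hands the job in; it is judged then, once.
The state is a dict: "t": time; "joint_pos": joint angles; "joint_velocities": joint speeds; "joint_torque": joint torques, N m; "eef_pos": TCP position; "eef_rot": TCP orientation; "wrist_force": force on the tool from outside, world axes, zero at the start; "torque": the same for the moment, N m; "width": finger opening in m; "grasp_force": force on a finger pad.
Only numpy, scipy, OpenCV 4.12 (cv2) and the standard library are available. Lean on these libraries where they do the work, as an engineer would, in place of code of your own. Each camera call takes 0.05 s, during which the arm holds its last target. There are 200 camera calls.

## Working session

There is one attempt and no reset: what is moved stays moved. The work goes in short steps, each a Python script; the robot and the scene stay as the last script left them, time stands still between calls to the robot, and variables do not carry over. Pictures are saved under pics/ and viewed, at most 10 in all, crops included, and the job is handed in when it is done.

```bash
ls; mkdir -p pics; python3 - <<'E'
from workcell import r,hand,monitor,cams
import cv2,json
for n in("scene","side","wrist"):
    cv2.imwrite(f"pics/{n}0.png",cams.snapshot(n)); m=cams.camera_model(n); print(n,{k:(v.tolist() if hasattr(v,'tolist') else v) for k,v in m.items()})
print(monitor.observe())
E
```

```text
pics
scene {'fx': 425.6702628556582, 'fy': 425.6702628556582, 'cx': 317.33432893520603, 'cy': 198.99392945965883, 'dist': [-0.04091300863508582, 0.0, 0.0, 0.0, 0.0], 'extrinsics': [[0.8138653718349915, 0.33033437247158376, -0.4780192034758603, 0.02884312468555959], [-0.5808681039306419, 0.44176284078550504, -0.6836942579378165, -0.7702901392337348], [-0.014676592380793219, 0.8341011898234685, 0.5514161792794645, 0.661547816090754], [0.0, 0.0, 0.0, 1.0]]}
side {'fx': 500.5935517653108, 'fy': 500.5935517653108, 'cx': 313.1196800496212, 'cy': 204.36871761659575, 'dist': [-0.06712085737828237, 0.0, 0.0, 0.0, 0.0], 'extrinsics': [[0.9993743049810919, -0.02028609285470092, 0.02897366011138352, 0.5867646940236129], [0.03536885781601247, 0.5684084317664707, -0.8219859479295081, -1.2590750353962235], [0.00020601055851109947, 0.8224964006811653, 0.5687702773758293, 0.9245660915931407], [0.0, 0.0, 0.0, 1.0]]}
wrist {'fx': 297.8873416114394, 'fy': 297.8873416114394, 'cx': 322.53299189434176, 'cy': 196.81372639502922, 'dist': [-0.0358583556455446, 0.0, 0.0, 0.0, 0.0], 'extrinsics': [[0.3288262001
[... 375 characters left out ...]
 6.76893596e+01, -1.02279109e+01]), 'joint_velocities': array([ 0.00861416, -0.14856716, -0.22992751,  0.09657989, -0.06228534,
        0.07103502]), 'joint_torque': array([ 6.15207246e-04, -4.42740047e+01, -1.78276134e+01, -2.03735540e-04,
        5.61241453e-03,  1.40088039e-05]), 'eef_pos': array([0.20579882, 0.58985766, 0.4039522 ]), 'eef_rot': array([[-9.44146730e-01,  3.29524314e-01, -8.24370986e-04],
       [ 3.29525216e-01,  9.44145620e-01, -1.47643401e-03],
       [ 2.91805351e-04, -1.66562137e-03, -9.99998570e-01]]), 'wrist_force': array([0.27476818, 0.04562061, 0.86825658]), 'torque': array([ 0.01627017, -0.04295812, -0.00172828]), 'grasp_force': 0.0, 'width': 0.08562785069393547}
```

View pics/scene0.png

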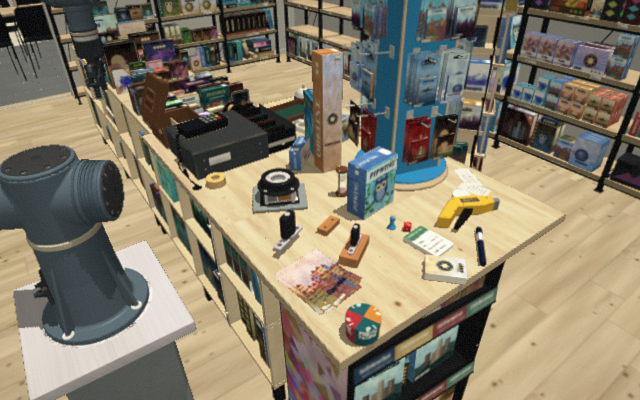

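View pics/wrist0.png

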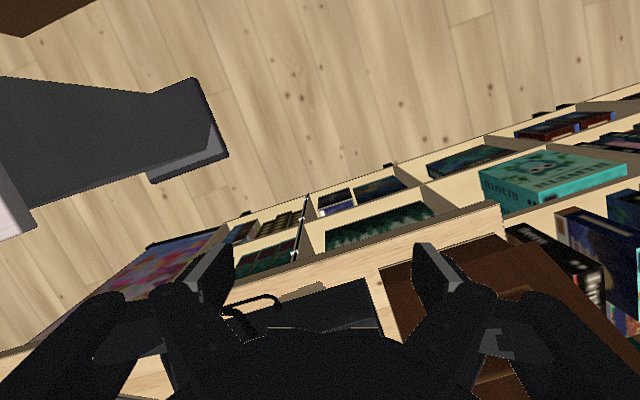

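```bash
cat > h.py <<'E'
import numpy as np,cv2
from workcell import r,hand,monitor,cams
def ray(m,px):
    K=np.array([[m["fx"],0,m["cx"]],[0,m["fy"],m["cy"]],[0,0,1]])
    u=cv2.undistortPoints(np.array([[px]],float),K,np.array(m["dist"]))[0,0]
    E=np.array(m["extrinsics"]); return E[:3,3],E[:3,:3]@np.array([u[0],-u[1],-1])
def onz(m,px,z):
    o,d=ray(m,px); return o+d*(z-o[2])/d[2]
def proj(m,P):
    E=np.array(m["extrinsics"]); K=np.array([[m["fx"],0,m["cx"]],[0,m["fy"],m["cy"]],[0,0,1]])
    c=(np.atleast_2d(P)-E[:3,3])@E[:3,:3]; c=c*[1,-1,-1]
    return cv2.projectPoints(c,np.zeros(3),np.zeros(3),K,np.array(m["dist"]))[0][:,0]
def down(yaw):  # tool pointing down, tool y (closing line) at world angle yaw
    y=np.array([np.cos(yaw),np.sin(yaw),0]); z=np.array([0,0,-1.]); return np.column_stack([np.cross(y,z),y,z])
E
python3 - <<'E'
import cv2,numpy as np
a=cv2.imread("pics/scene0.png")[150:300,240:400]; b=cv2.imread("pics/side0.png")
cv2.imwrite("pics/c1.png",cv2.resize(a,None,fx=4,fy=4,interpolation=cv2.INTER_CUBIC)); cv2.imwrite("pics/c2.png",b)
E
```

```text
(no output)
```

View pics/c1.png

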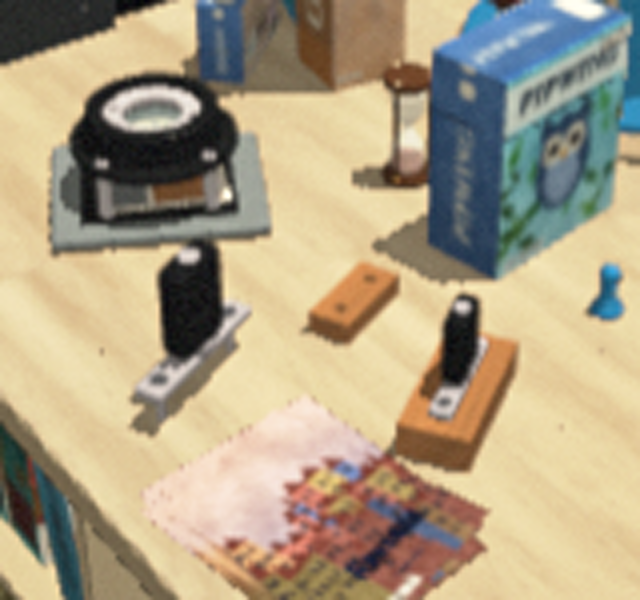

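View pics/c2.png

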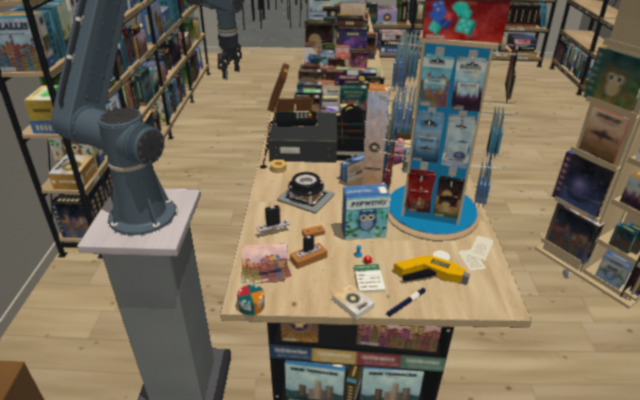

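The candidates are the free-standing spanner at scene (288,228), which is longer and has no block, the spanner in a wooden block at (354,240), and a small empty block at (328,225). I expect the spanner and block at (354,240) to be the right ones, and I'll check their sizes numerically.

```bash
python3 - <<'E'
from h import *
m=cams.camera_model("scene"); f=lambda u,v,z:onz(m,(240+(u-1.5)/4,150+(v-1.5)/4),z)
q=lambda n,p:print(n,np.round(p,3), 'reach',round(float(np.hypot(p[0],p[1])),3))
B=[f(398,430,.024),f(470,447,.024),f(517,342,.024)]
for p in B:q("block corner",p)
print("block sides",np.linalg.norm(B[1]-B[0]),np.linalg.norm(B[2]-B[1]))
S=[f(313,318,.02),f(345,330,.02),f(399,282,.02),f(365,264,.02)]
print("small block", np.linalg.norm(S[1]-S[0]),np.linalg.norm(S[2]-S[1]))
a,b=f(437,410,.030),f(485,345,.030); q("bar near",a);q("far",b);print("bar",np.linalg.norm(a-b))
a,b=f(142,395,.023),f(246,308,.023);print("other bar",np.linalg.norm(a-b),a,b)
q("grip top",f(463,303,.078))
q("ring",f(152,110,.07))
P=[f(53,247,.012),f(270,231,.012),f(262,136,.012),f(58,150,.012)]
for p in P:q("plate",p)
E
```

```text
block corner [ 0.483 -0.202  0.024] reach 0.524
block corner [ 0.506 -0.237  0.024] reach 0.559
block corner [ 0.589 -0.182  0.024] reach 0.617
block sides 0.042078996548205155 0.09958660603339123
small block 0.0231446968597295 0.06009810675696971
bar near [ 0.507 -0.207  0.03 ] reach 0.548
far [ 0.567 -0.178  0.03 ] reach 0.594
bar 0.0665667736328996
other bar 0.10058687499716024 [ 0.38313804 -0.08905798  0.023     ] [ 0.4780048 -0.0556212  0.023    ]
grip top [ 0.541 -0.187  0.078] reach 0.572
ring [0.518 0.117 0.07 ] reach 0.531
plate [0.42  0.089 0.012] reach 0.429
plate [0.546 0.018 0.012] reach 0.547
plate [0.611 0.123 0.012] reach 0.623
plate [0.481 0.196 0.012] reach 0.52
```

```bash
python3 - <<'E'
from h import *
def look(n,p,yaw):
    r.reach(p,down(np.radians(yaw))); r.wait(.3)
    ms=cams.camera_model("wrist"); im=cams.snapshot("wrist"); cv2.imwrite(f"pics/{n}.png",im); np.save(f"pics/{n}.npy",ms,allow_pickle=True)
    return im
a=look("ring",[.515,.110,.31],40); b=look("block",[.538,-.190,.33],-56.5)
print(monitor.observe()["t"])
big=np.vstack([cv2.resize(x[80:280,170:470],None,fx=1.5,fy=1.5,interpolation=cv2.INTER_CUBIC) for x in (a,b)])
big=np.vstack([a[:300],b[:300]]) 
cv2.imwrite("pics/both.png",big)
E
```

```text
4.0917
```

View pics/both.png

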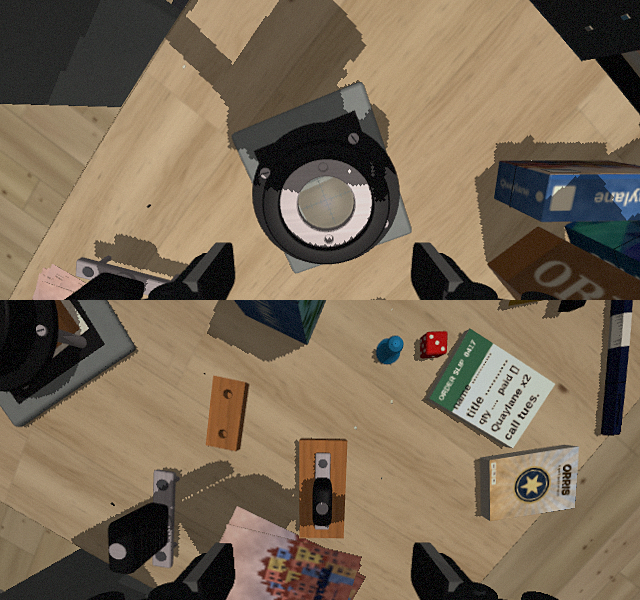

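The ring is at about (326,202), with one hole near (330,239) and the other near (323,167) in shadow. The spanner in its block is at (322,490), and the bigger free spanner is at (150,530). I'll enlarge these areas to measure them.

```bash
python3 - <<'E'
import cv2,numpy as np
a=cv2.imread("pics/ring.png")[150:260,266:386]; b=cv2.imread("pics/block.png")[130:245,270:376]
a=cv2.convertScaleAbs(255*(a/255.)**.6)
A=cv2.resize(a,None,fx=3.5,fy=3.5,interpolation=cv2.INTER_CUBIC);B=cv2.resize(b,None,fx=3.5,fy=3.5,interpolation=cv2.INTER_CUBIC)
h=max(len(A),len(B));c=np.zeros((h,A.shape[1]+B.shape[1],3),np.uint8);c[:len(A),:A.shape[1]]=A;c[:len(B),A.shape[1]:]=B
print(A.shape,B.shape);cv2.imwrite("pics/crop.png",c)
E
```

```text
(385, 420, 3) (402, 371, 3)
```

View pics/crop.png

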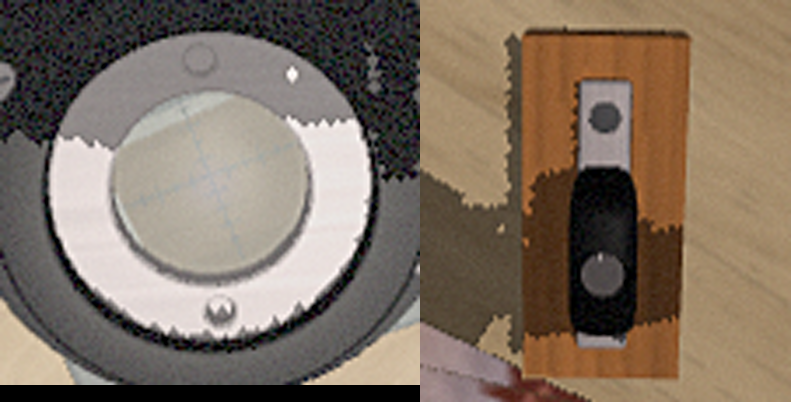

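```bash
python3 - <<'E'
from h import *
m=np.load("pics/ring.npy",allow_pickle=True).item(); f=lambda u,v,z:onz(m,(266+(u-1.25)/3.5,150+(v-1.25)/3.5),z)
a,b=f(200,58,.07),f(221,310,.07); d=a-b
print("holes",a,b,"sep",np.linalg.norm(d),"mid",(a+b)/2,"ang",np.degrees(np.arctan2(d[1],d[0])))
l,rr=f(47,190,.07),f(375,190,.07);print("ring dia",np.linalg.norm(l-rr),(l+rr)/2)
x0,x1=f(240,258,.068),f(186,105,.068);x2,x3=f(130,212,.067),f(300,148,.067)
for p,q in((x0,x1),(x2,x3)):print("cross ang",np.degrees(np.arctan2(*(q-p)[1::-1])))
m=np.load("pics/block.npy",allow_pickle=True).item(); g=lambda u,v,z:onz(m,(270+(u-420-1.25)/3.5,130+(v-1.25)/3.5),z)
C=[g(523,33,.024),g(689,35,.024),g(680,378,.024),g(523,378,.024)]
print("block",np.mean(C,0),[np.linalg.norm(C[i]-C[i-1]) for i in range(4)],[np.degrees(np.arctan2(*(C[i]-C[j])[1::-1])) for i,j in((0,3),(1,2))])
a,b=g(605.5,80,.030),g(603,348,.030);d=a-b
print("bar",np.linalg.norm(d),(a+b)/2,np.degrees(np.arctan2(d[1],d[0])),"pin head",g(604,118,.03))
print("grip top",g(602,275,.078), g(570,200,.07),g(637,200,.07))
E
```

```text
holes [0.49501498 0.13510378 0.07      ] [0.53414188 0.09574487 0.07      ] sep 0.05549809793365464 mid [0.51457843 0.11542432 0.07      ] ang 134.8306292139585
ring dia 0.06912111769802975 [0.51486292 0.11515364 0.07      ]
cross ang 148.99249368011456
cross ang 61.5141244927513
block [ 0.5360528  -0.19007905  0.024     ] [np.float64(0.09707640936238668), np.float64(0.043372885400284965), np.float64(0.09653710205670314), np.float64(0.04484425479391872)] [np.float64(32.461056882680374), np.float64(33.3296093415094)]
bar 0.07398024174042736 [ 0.53624473 -0.1901393   0.03      ] 33.11470360995624 pin head [ 0.55878065 -0.17508353  0.03      ]
grip top [ 0.5354571  -0.19013086  0.078     ] [ 0.54416696 -0.17559949  0.07      ] [ 0.55258805 -0.18825132  0.07      ]
```

The sizes match: the bar is 74 mm, the block 97x44 mm and the hole spacing 55.5 mm. I'm grasping the spanner in the block.

```bash
python3 - <<'E'
from h import *
hand.gripper_to(.06)
R=down(np.radians(33-90))
r.reach([.536,-.190,.30],R); r.move_linear([.536,-.190,.210],velocity=.1)
hand.gripper_to(.0,80); s=monitor.observe();print(s["width"],s["grasp_force"],s["t"],s["eef_pos"],s["wrist_force"],s["torque"])
r.move_linear([.536,-.190,.335],velocity=.15)
Rr=down(np.radians(44.8))
r.reach([.5146,.1154,.335],Rr); r.wait(.5)
s=monitor.observe();print(s["width"],s["t"],s["eef_pos"],s["wrist_force"],s["torque"],s["joint_pos"])
m=cams.camera_model("wrist");im=cams.snapshot("wrist");np.save("pics/held.npy",m,allow_pickle=True);cv2.imwrite("pics/held.png",im)
E
```

```text
0.014301741030046326 78.11690926551819 6.2417 [ 0.53621553 -0.19011551  0.21056257] [ 0.0541131  -0.2573699   4.86380795] [0.00980295 0.03269109 0.03219365]
0.014559362851081248 8.8917 [0.51466387 0.11510057 0.33502176] [-0.00426753  0.05935789 -1.54056448] [ 0.02984029 -0.03165516  0.03137991] [ 4.56473201e-01  2.84215170e+01  1.00047346e+02 -1.98599975e-03
  5.15294762e+01 -4.43068037e+01]
```

View pics/held.png

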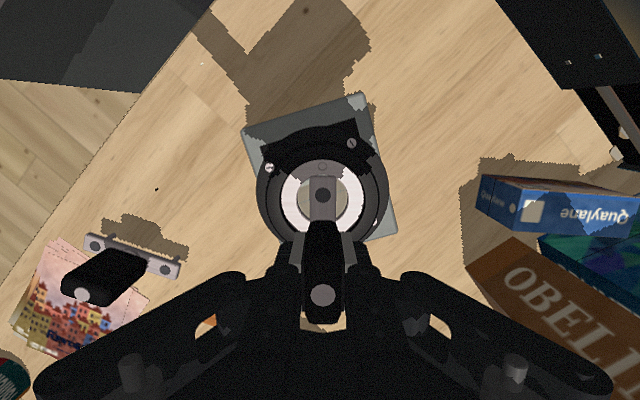

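```bash
python3 - <<'E'
from h import *
m=np.load("pics/held.npy",allow_pickle=True).item()
R=down(np.radians(44.8)); c=np.array([.51466,.11510,0])
for n,px,z in(("pin head",(322.5,195),.155),("grip top",(322.5,295),.203),("hole",(322,167.5),.07),("ring edges",(283.5,200),.07),("",(361,200),.07)):
    p=onz(m,px,z); print(n,np.round(p,4),"tool xy mm",np.round(1e3*(R.T@(p-c))[:2],1))
r.move_linear([.5146,.1154,.282],velocity=.1); r.wait(.3)
s=monitor.observe(); w0=s["wrist_force"],s["torque"]; print(s["eef_pos"],*w0)
h=r.move_linear([.5146,.1154,.264],velocity=.02,f_stop=5)
s=monitor.observe(); print(h,s["t"],s["eef_pos"],s["wrist_force"]-w0[0],s["torque"]-w0[1])
E
```

```text
pin head [0.4962 0.1342 0.155 ] tool xy mm [26.5  0.4]
grip top [0.5158 0.1144 0.203 ] tool xy mm [-1.3  0.3]
hole [0.4961 0.1339 0.07  ] tool xy mm [26.4  0. ]
ring edges [0.4926 0.0924 0.07  ] tool xy mm [ -0.5 -31.6]
 [0.5378 0.1373 0.07  ] tool xy mm [-0.5 32.1]
[0.51473786 0.11541406 0.28255238] [-0.12320238  0.70788052 -1.16049158] [-0.00319622  0.02986591 -0.00250961]
True 10.625 [0.5145891  0.11540092 0.26744704] [-0.47694937 -1.33741727  5.6393889 ] [-0.01713525  0.03846918 -0.00319583]
```

The pins dropped about 5.6 mm below the ring's face, so they are in the holes. I'm backing off 1 mm and turning the ring clockwise in small steps.

```bash
cat >> h.py <<'E'
def tz(n=1):
    s=monitor.observe(); y=np.degrees(np.arctan2(s["eef_rot"][1,1],s["eef_rot"][0,1])); return s,y,s["torque"][2]
E
python3 - <<'E'
from h import *
P=[.5146,.1154,.2684]
r.move_linear(P,velocity=.02); s,y,t=tz(); print(s["t"],round(y,2),round(t,3),s["wrist_force"],s["eef_pos"][2])
yaw=44.8
for k in range(7):
    yaw-=2.; r.move_linear(P,rot=down(np.radians(yaw)))
    s,y,t=tz(); r.wait(.1); s2,y2,t2=tz()
    print(round(s["t"],2),yaw,round(y,2),round(t,3),"|",round(y2,2),round(t2,3),np.round(s2["wrist_force"],1),round(s2["eef_pos"][2],4))
    if t>.4 or t2>.28: break
E
```

```text
10.875 44.8 0.03 [ 0.35310889 -0.29786263 -1.58923941] 0.2682126692797148
11.12 42.8 42.84 -0.019 | 42.83 -0.009 [ 0.6 -0.1 -1.9] 0.2681
11.47 40.8 40.85 0.066 | 40.84 0.009 [-1.3 -1.2 -1.7] 0.2682
11.82 38.8 38.85 -0.036 | 38.84 0.026 [-1.5 -0.8 -2. ] 0.2683
12.18 36.8 36.85 0.082 | 36.84 0.108 [-1.  -1.3 -1.7] 0.2683
12.53 34.8 34.85 -0.006 | 34.84 0.102 [-2.4 -1.8 -1.2] 0.2683
12.88 32.8 32.85 0.046 | 32.84 0.134 [-2.9 -1.9 -1.9] 0.2683
13.22 30.799999999999997 30.84 0.07 | 30.83 0.073 [-2.2 -1.1 -2.2] 0.2683
```

```bash
cat > turn.py <<'E'
import sys
from h import *
yaw,step,n,stop=map(float,sys.argv[1:]); P=[.5146,.1154,.2684]; L=[]
for k in range(int(n)):
    yaw-=step; r.move_linear(P,rot=down(np.radians(yaw)))
    v=[]
    for i in range(5): s,y,t=tz(); v.append(t); r.wait(.02)
    L.append((round(yaw,1),round(y,2),round(np.mean(v),3),round(max(v),2))); 
    if np.mean(v)>stop: break
print(*L,sep="\n"); print(s["t"],s["wrist_force"],s["eef_pos"])
E
python3 turn.py 30.8 2 20 .19
```

```text
(28.8, np.float64(28.84), np.float64(0.105), np.float64(0.12))
(26.8, np.float64(26.84), np.float64(0.081), np.float64(0.12))
(24.8, np.float64(24.84), np.float64(0.097), np.float64(0.11))
(22.8, np.float64(22.84), np.float64(0.082), np.float64(0.13))
(20.8, np.float64(20.84), np.float64(0.088), np.float64(0.13))
(18.8, np.float64(18.84), np.float64(0.086), np.float64(0.13))
(16.8, np.float64(16.84), np.float64(0.087), np.float64(0.12))
(14.8, np.float64(14.84), np.float64(0.127), np.float64(0.15))
(12.8, np.float64(12.84), np.float64(0.102), np.float64(0.12))
(10.8, np.float64(10.84), np.float64(0.109), np.float64(0.14))
(8.8, np.float64(8.84), np.float64(0.108), np.float64(0.14))
(6.8, np.float64(6.84), np.float64(0.132), np.float64(0.19))
(4.8, np.float64(4.84), np.float64(0.175), np.float64(0.23))
(2.8, np.float64(2.85), np.float64(0.22), np.float64(0.24))
17.975 [-4.30844031 -1.19605353 -1.59258368] [0.51454967 0.11540697 0.26836882]
```

```bash
python3 turn.py 2.8 1.2 4 .3
```

```text
(1.6, np.float64(1.63), np.float64(0.301), np.float64(0.38))
18.3083 [-3.50467683 -1.45077849 -2.28152889] [0.51457251 0.11538462 0.26838918]
```

```bash
python3 - <<'E'
from h import *
v=[]
for i in range(10): r.wait(.03); v.append(tz()[2])
print(np.mean(v),np.round(v,2))
E
python3 turn.py 1.6 1.2 1 .3
```

```text
0.32406079253027953 [0.31 0.29 0.31 0.34 0.33 0.33 0.35 0.29 0.35 0.33]
(0.4, np.float64(0.41), np.float64(0.325), np.float64(0.38))
18.975 [-4.5301282  -0.04070234 -1.83087379] [0.51457518 0.11540519 0.26838566]
```

```bash
python3 - <<'E'
from h import *
P=[.5146,.1154,.2684]; r.wait(.3)
for yaw in (1.4,2.4,3.4):
    r.move_linear(P,rot=down(np.radians(yaw))); v=[]
    for i in range(5): r.wait(.02); v.append(tz()[2])
    print(yaw,np.mean(v))
    if np.mean(v)<.05: break
r.move_linear([P[0],P[1],.30],velocity=.06); s=monitor.observe(); print(s["t"],s["wrist_force"],s["torque"])
r.move_linear([P[0],P[1],.335])
R=down(np.radians(-57)); r.reach([.536,-.190,.30],R); r.wait(.3)
r.move_linear([.536,-.190,.220],velocity=.1)
s=monitor.observe();print(s["t"],s["wrist_force"],s["eef_pos"])
h=r.move_linear([.536,-.190,.2075],velocity=.02,f_stop=6); s=monitor.observe(); print(h,s["t"],s["eef_pos"],s["wrist_force"],s["torque"])
m=cams.camera_model("wrist");np.save("pics/back.npy",m,allow_pickle=True);cv2.imwrite("pics/back.png",cams.snapshot("wrist"))
E
```

```text
1.4 0.17061246332118749
2.4 0.10995793788981759
3.4 0.09698197665484927
20.9667 [ 0.23753594  0.56493382 -1.69211373] [-0.00292346  0.0022804   0.01225091]
23.775 [ 0.05805945 -0.33379366 -0.77930951] [ 0.53627174 -0.1901567   0.22042078]
True 24.2833 [ 0.53606404 -0.19004232  0.21057628] [-0.1987193  -0.02792239  4.20851763] [0.01587365 0.05065129 0.00461381]
```

View pics/back.png

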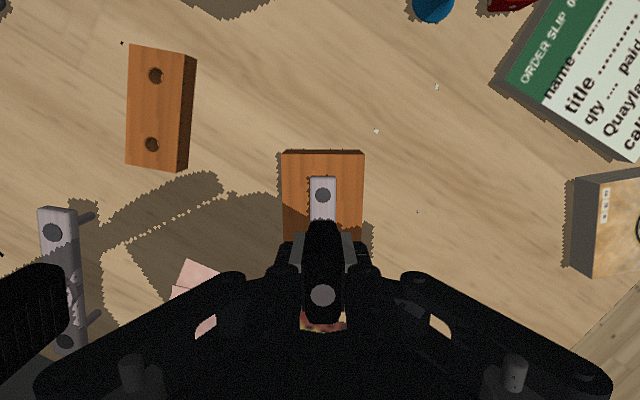

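The spanner is seated at the original height. I'm releasing it, retreating and checking.

```bash
python3 - <<'E'
from h import *
hand.gripper_to(.05); r.move_linear([.536,-.190,.33],velocity=.1); r.wait(.4)
a=cams.snapshot("wrist")
r.reach([.515,.110,.31],down(np.radians(40))); r.wait(.4)
b=cams.snapshot("wrist"); print(monitor.observe()["t"])
A=cv2.resize(a[130:245,270:376],None,fx=3.5,fy=3.5,interpolation=cv2.INTER_CUBIC)
B=b[150:260,266:386]; cv2.imwrite("pics/ring2.png",b)
B=cv2.resize(cv2.convertScaleAbs(255*(B/255.)**.6),None,fx=3.5,fy=3.5,interpolation=cv2.INTER_CUBIC)
c=np.zeros((402,791,3),np.uint8);c[:385,:420]=B;c[:402,420:]=A;cv2.imwrite("pics/fin.png",c)
E
```

```text
28.175
```

View pics/fin.png

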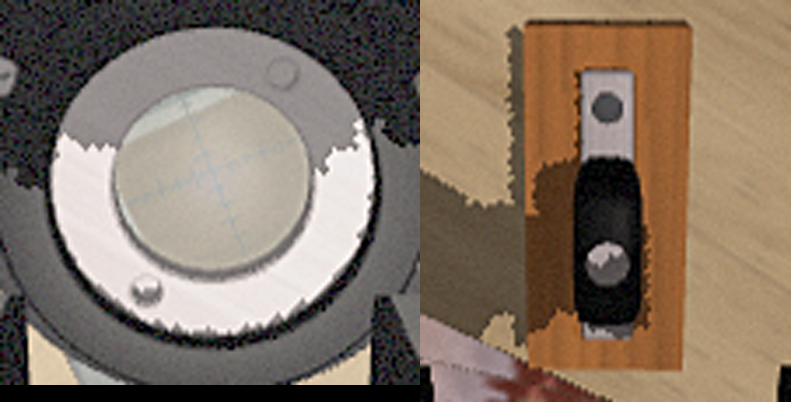

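The ring's holes have moved about 36° clockwise and the lens cross hasn't shifted. The spanner stands in its wells, and the gripper is clear of everything.

```bash
python3 -c "
from workcell import finish_job
print(finish_job())"
```

```text
the job is handed in; nothing more can be done
None
```

I handed the job in without seeing the judge's result: the ring read about 0.32 N m standing still, the lens lines hadn't visibly moved, and the spanner is back upright in its block. I couldn't measure how hard the ring still bears on the lens, since it springs back slightly on release, but the ring was still pushing on the spanner as I backed off, so it should hold.

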